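# Draw the deep ink carton forward with the pull hook

### The job

Take the pull hook by its wooden block, reach into the shelf, drop its tip well down behind the front wall of the card carton and drag the carton forward until it is squarely home against the stop strip at the shelf mouth, and keep it pressed there for a moment with at least 5 N on the strip (that is beyond the carton's own drag), never loading carton or strip with more than 20 N. Then unhook, leaving the carton home, and stand the hook on the open table outside the shelf, on its foot plate and tip as it stood. Touch the carton only with the hook and leave the glass jar, tin and glue stick where they are.

Things in the scene. Friction and masses are not known exactly. Their poses are not given: they have to be found in the camera images.
- hook_grip (a point): Middle of the pull hook's wooden block grip, 28 mm above the table as it stands. The block is 100 long (x) x 24 wide (y), from 22 mm below this point to 22 above, on a foot plate 6 mm thick and 46 wide. x points along the rod to the tip, z up. The hook weighs 120 g and stands by itself on the foot plate and tip, which are level; centre of mass about 15 mm ahead.
- hook_tip (a point): Foot of the hook's bent-down tip, 215 mm ahead of and 28 mm below hook_grip, same axes. The steel bar is 8 mm thick all along. From the foot it leans forward (+x) 2 mm on its way up to the level rod, whose underside is 32 mm above the foot, so at most 32 mm goes over a wall. Pulled hard, the hook may slip a few mm or pitch a little in the fingers.
- hook: The whole pull hook; origin on the underside of the foot plate, 28 mm below hook_grip, same axes.
- carton: Loose open card carton, 190 deep (x) x 150 wide x 60 mm high, 0.2 to 0.45 kg plus two ink jars in its rear. Origin: foot of the front wall's outer face, mid-width; x points into the shelf. Walls 5, floor 5 mm thick. An empty front compartment, 5 to 55 mm behind the origin, takes the hook (divider behind it 53 mm high). Drags with unknown friction of a few N, 6 mm side play.
- carton_lip (a point): Middle of the top edge of the carton's front wall, 2.5 mm behind its outer face and 60 mm above its underside; axes as the carton. A folded band 3 mm thick and 9 mm high runs along the outside of this edge. When the carton is home this point lies 2.5 mm behind (+x of) the stop's origin.
- shelf: Fixed plywood desk shelf, open in front, 320 deep x 190 wide x 169 mm high. Origin on the table under the middle of its mouth; x points into the bay, away from the robot, z up. Board top 12 mm above the table; bay 162 mm wide; roof's underside at 155 mm, roof begins 30 mm behind the mouth. A tape roll and an eraser lie on the roof, up to 24 mm high.
- stop: Fixed, rigid wooden stop strip across the shelf mouth, 10 mm high on the shelf board, 12 mm thick. Origin at the foot of its inner face, in the middle, 12 mm inside the mouth; axes as the shelf. The carton is home when the foot of its front wall bears on this face all along.
- glass_jar: Lidded glass jar, 71 mm across and 110 mm high, beside the shelf mouth on the right; origin at the middle of its underside. Leave it alone.
- pin_tin: Round low tin, 64 mm across and 27 mm high, left of the shelf mouth; origin at the middle of its underside. Leave it alone.
- glue_stick: Glue stick standing upright, 26 mm across and 87 mm high, in front of the shelf to the right; origin at the middle of its underside. Leave it alone.
Not all that is in view belongs to the job. There is more than one size of the carton; the one meant has the size given above.

How it is judged:
By the outcome, as a careful person would: the job done as asked, in the order asked, and still so for the second after the job is handed in, with the robot touching nothing.
It also fails if it takes over 72 s, if anything falls off the work surface, if the arm or the gripper's body presses on something with over 40 N, if the wrist force passes 120 N, or if a joint passes its speed limit or range.

### The arm

A 6-joint arm with a two-finger parallel gripper is mounted at the origin on the work surface; the furniture and walls round the work are solid. World frame = base frame: x ahead of the robot, y to its left, z up, the work surface at z = 0. Lengths are in m, angles in rad, forces in N, time in s.
With the tool pointing down it reaches from about 0.4 to 0.925 m from the base axis. Payload 12.5 kg.
Tool frame: the origin (TCP) lies at the very end of the fingers, on their centre line; the grasp point (between the pads) lies 19 mm behind it; z points along the fingers, y is the direction in which the jaws open and shut (so a half turn about z gives the same grasp; the last joint's range is limited). The gripper opens to 95 mm and grips with 3 to 60 N. Pads are 20 mm wide; open, the fingers measure 119 mm over their backs; the gripper's body (75 mm by 180 mm) begins 59 mm behind the grasp point.
Start: joints at [-1.208, 0.491, 1.559, -0, 1.092, -0.106], TCP at [0.282, -0.558, 0.176] pointing down, gripper open.
Joint ranges: [-3.1, 3.1], [-0.84, 2.19], [0.05, 2.79], [-1.13, 4.28], [0.06, 2.93], [-2.69, 2.69]. Speed limits (rad/s): [2.22, 2.22, 2.79, 3.14, 3.14, 3.14].

### API

Orientations are given as a unit quaternion [x, y, z, w].
In Python, from plant import monitor, get_image, workorder, find_in, silhouettes, spot_point gives the robot as it stands. The module is installed in compiled form; this text tells all that it offers.
- The arm moves only by the shell command python3 -m handwheel 'ROWS' [OPENING] [FORCE]. ROWS is JSON, a list of rows, each a list of 4 numbers: the shift along the tool's x, y, z in mm, then the turn about the tool's z in degrees. In form: [[x, y, z, twist], ...]. A call has 1 to 8 rows; each row shifts and turns the commanded pose from where the row before left it, along the tool's axes as they then stand; what a row does not reach is not made up. A row lasts 1/12 s, in which the tool goes at most 41.7 mm and 7.16 degrees, less where a joint would pass 70% of its speed; a pose out of reach is approached as far as the arm can. A call is refused whole if a number of a shift passes 41.7 or a number of a turn 7.16, either way. A call with a gripper value outside its range is refused whole. OPENING is the opening in per cent of the stroke, from 0 (shut) to 100 (fully open), set as the call begins (- or left out, the last holds). The fingers move at their own pace and stop on an object; FORCE is the grip in N (left out, the last holds). Time passes only in rows, so rows that do not move let the fingers close. It gives the time, the measured TCP pose, the force and the opening at its end, in the units of the state.
- monitor.read_state(): the state, without advancing time (a new reading comes with each control period).
- get_image(name): name is "side" or "top" or "wrist"; returns a dict with "pixels" (384x512x3 uint8, red, green, blue), "vertical_fov" (degrees; the focal length in pixels is half the picture's height over the tangent of half this angle, whatever the lens; pixels are square), "cx", "cy" (the principal point, pixels), "rvec" (rotation vector, rad) and "tvec" (3), from world to camera coordinates, as OpenCV has them. Camera axes: x right, y down, z forward; pixel columns grow to the right and rows downward; lengths in m; the calibration is good to about 2 mm. A picture is of the moment at which its call begins. There is no depth.
- workorder.close_job(): hands the job in, once; it reports no verdict.
Trained networks look in a picture, given as the dict that the camera call returned (one of the last four; its "shot" number tells which), for a name from the list of things; names that differ only in an ending like _2 or _b are one class to them, and where a whole thing is asked for, a point or a joint stands for the part that bears it (a point fixed in the world has none). Each returns a list of dicts, best first, with "p" (0 to 1); they miss things now and then, are a little off and sometimes report something else, mostly with a low value. They report only what shows in the picture. A call takes as long as a camera call. They do not tell look-alikes from the thing itself.
- find_in(label, picture): "location" ([column, row] in pixels, amid what is visible of it).
- silhouettes(label, picture): "pixels" (384x512 bool, what is visible of it) and "location" ([column, row] in pixels, amid what is visible of it).
- spot_point(label, picture): "location" ([column, row] in pixels: a listed point, or the origin of a listed thing).
The state is a dict: "time": time; "q": joint angles; "qvel": joint speeds; "joint_torque": joint torques, N m; "tcp_pos": TCP position; "tcp_rot": TCP orientation; "force": force on the tool from outside, world axes, zero at the start; "wrist_torque": the same for the moment, N m; "width": finger opening in m.
Only numpy, scipy, OpenCV 4.12 (cv2) and the standard library are available. Lean on these libraries where they do the work, as an engineer would, in place of code of your own. Each camera call takes 0.05 s, during which the arm holds its last target.

## Working session

There is one attempt and no reset: what is moved stays moved. The work goes in short steps, Python scripts to look and compute and a shell command to move; the robot and the scene stay as the last step left them, time stands still between calls to the robot, and variables do not carry over. Pictures are saved under pics/ and viewed, and the job is handed in when it is done.

```bash
mkdir -p pics; ls; cat > h.py <<'E'
import numpy as np, cv2, pickle
from plant import monitor, get_image, workorder, find_in, silhouettes, spot_point
def cam(im):
    f=im["pixels"].shape[0]/2/np.tan(np.radians(im["vertical_fov"])/2)
    K=np.array([[f,0,im["cx"]],[0,f,im["cy"]],[0,0,1.]])
    R,_=cv2.Rodrigues(np.array(im["rvec"],float)); return K,R,np.array(im["tvec"],float).ravel()
def ray(im,uv):
    K,R,t=cam(im); d=R.T@np.linalg.solve(K,[uv[0],uv[1],1]); return -R.T@t,d
def onz(im,uv,z):
    c,d=ray(im,uv); return c+d*(z-c[2])/d[2]
def proj(im,P):
    K,R,t=cam(im); p=(R@np.atleast_2d(P).T).T+t; p=p@K.T; return p[:,:2]/p[:,2:]
def save(im,n,crop=None,s=1):
    a=im["pixels"][:,:,::-1]
    if crop: a=a[crop[1]:crop[3],crop[0]:crop[2]]
    if s!=1: a=cv2.resize(a,None,fx=s,fy=s,interpolation=cv2.INTER_CUBIC)
    cv2.imwrite(n,a)
E
python3 - <<'E'
from h import *
s=monitor.read_state(); print(s)
for n in ["side","top","wrist"]:
    im=get_image(n); save(im,f"pics/{n}0.png"); pickle.dump(im,open(f"{n}0.pkl","wb"))
    K,R,t=cam(im); print(n,K[0,0],(-R.T@t).round(3),R[2].round(3))
    for l in ["hook_grip","hook_tip","hook","carton","carton_lip","shelf","stop","glass_jar","pin_tin","glue_stick"]:
        print(l,[(np.round(r["location"],1).tolist(),round(r["p"],2)) for r in spot_point(l,im)][:4])
E
```

```text
pics
{'time': 0.0, 'q': array([-1.20760179e+00,  4.91542686e-01,  1.55945701e+00, -4.04572603e-05,
        1.09170594e+00, -1.05600864e-01]), 'qvel': array([-0.00011999, -0.00220929, -0.00170526,  0.00184283,  0.0007482 ,
       -0.00029517]), 'joint_torque': array([-1.30461856e-03, -6.12640214e+01, -2.58186686e+01,  6.92513608e-02,
        4.81570722e-02, -5.22318010e-05]), 'tcp_pos': array([ 0.28228739, -0.5572898 ,  0.17546966]), 'tcp_rot': array([ 9.72652087e-01,  2.32266244e-01, -8.92734677e-05, -5.49575424e-04]), 'force': array([-0.44975876, -0.21539324, -0.18427537]), 'wrist_torque': array([ 0.02614012, -0.06998977, -0.04856049]), 'width': 0.09496094598433868}
side 498.43009790618555 [-0.21   0.492  0.922] [ 0.637 -0.383 -0.669]
hook_grip [([203.0, 287.0], 0.95)]
hook_tip [([152.2, 237.6], 0.8), ([232.2, 204.1], 0.59)]
hook [([201.4, 294.7], 0.65), ([261.1, 148.6], 0.39), ([229.5, 204.0], 0.38)]
carton [([277.8, 227.1], 0.97), ([263.8, 161.9], 0.82)]
carton_lip [([272.9, 212.1], 0.81), ([261.8, 150.4], 0.57)]
shelf [([280.9, 184.2], 0.65)]
stop [([278.4, 179.8], 0.7)]
glass_jar [([321.5, 160.1], 0.91)]
pin_tin [([229.4, 202.8], 0.69)]
glue_stick [([335.9, 177.6], 0.76)]
top 360.53872263259825 [ 0.513 -0.016  1.018] [ 0.087  0.012 -0.996]
hook_grip [([168.4, 258.5], 0.85)]
hook_tip [([159.5, 182.2], 0.57), ([345.2, 192.8], 0.39)]
hook [([173.9, 257.5], 0.8)]
carton [([257.7, 225.4], 0.73), ([347.6, 193.6], 0.43)]
carton_lip [([258.6, 222.2], 0.88)]
shelf [([292.8, 179.1], 0.67)]
stop [([293.6, 171.5], 0.53)]
glass_jar [([354.8, 165.2], 0.71)]
pin_tin [([239.1, 174.1], 0.96)]
glue_stick [([347.1, 192.9], 0.43)]
wrist 279.2934033658405 [ 0.354 -0.52   0.384] [-0.261 -0.132 -0.956]
hook_grip []
hook_tip []
hook []
carton []
carton_lip []
shelf []
stop []
glass_jar []
pin_tin []
glue_stick []
```

View pics/side0.png

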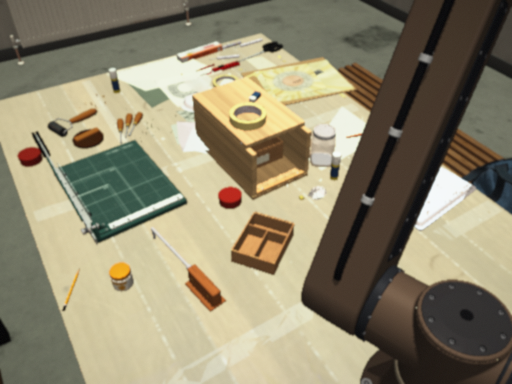

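View pics/top0.png

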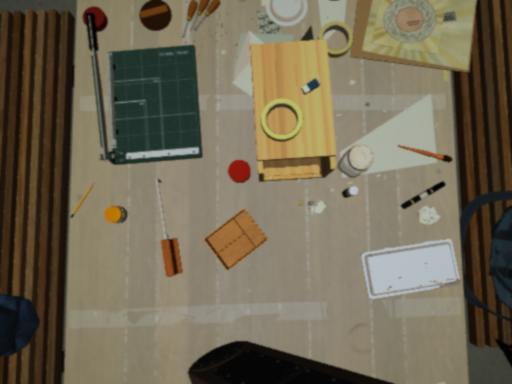

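View pics/wrist0.png

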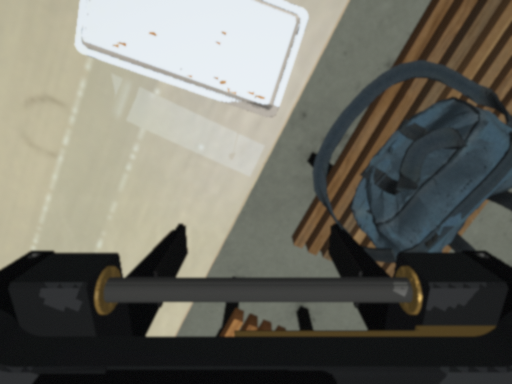

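Side picture: the open carton on the table at (263,242) is a look-alike (in the top view at (236,238)). The carton in the shelf shows at about (264,160). The hook has its block at (203,287) and its tip at (152,235). I'll measure these next and look at close crops.

```bash
python3 - <<'E'
from h import *
S=pickle.load(open("side0.pkl","rb"));T=pickle.load(open("top0.pkl","rb"))
save(S,"pics/side_shelf.png",(185,75,345,215),5)
save(S,"pics/side_hook.png",(140,220,240,320),6)
save(T,"pics/top_c.png",(150,120,370,290),3.6)
def tri(a,b):
    c1,d1=ray(S,a);c2,d2=ray(T,b)
    A=np.stack([d1,-d2],1);x=np.linalg.lstsq(A,c2-c1,rcond=None)[0]
    p,q=c1+x[0]*d1,c2+x[1]*d2;return ((p+q)/2).round(4),np.linalg.norm(p-q).round(4)
print("grip",tri((203,287),(168.4,258.5)),onz(S,(203,287),.028).round(4),onz(T,(168.4,258.5),.028).round(4))
print("tip",tri((152.2,237.6),(159.5,182.2)),onz(S,(152.2,237.6),0).round(4),onz(T,(159.5,182.2),0).round(4))
print("shelf",tri((280.9,184.2),(292.8,179.1)),onz(S,(280.9,184.2),0).round(4),onz(T,(292.8,179.1),0).round(4))
print("stop",onz(S,(278.4,179.8),.012).round(4),onz(T,(293.6,171.5),.012).round(4))
print("carton in shelf",onz(S,(263.8,161.9),.012),"lip",onz(S,(261.8,150.4),.072))
print("table carton lip",onz(S,(272.9,212.1),.06),onz(T,(258.6,222.2),.06))
print("jar",onz(S,(321.5,160.1),0),onz(T,(354.8,165.2),0));print("glue",onz(S,(335.9,177.6),0),onz(T,(347.1,192.9),0));print("tin",onz(S,(229.4,202.8),0),onz(T,(239.1,174.1),0))
E
```

```text
grip (array([0.4327, 0.2492, 0.0252]), np.float64(0.0019)) [0.4313 0.2507 0.028 ] [0.4324 0.2476 0.028 ]
tip (array([0.6467, 0.2842, 0.0047]), np.float64(0.0057)) [0.6534 0.2852 0.    ] [0.6457 0.283  0.    ]
shelf (array([ 0.6491, -0.0954,  0.0101]), np.float64(0.0022)) [ 0.6593 -0.101   0.    ] [ 0.6498 -0.0971  0.    ]
stop [ 0.6673 -0.0974  0.012 ] [ 0.6698 -0.0988  0.012 ]
carton in shelf [ 0.75642493 -0.10378831  0.012     ] lip [ 0.73947597 -0.08635812  0.072     ]
table carton lip [0.52496924 0.01098457 0.06      ] [5.27835626e-01 3.75573657e-04 6.00000000e-02]
jar [ 6.88980304e-01 -2.63286314e-01  1.11022302e-16] [ 0.68747113 -0.2739999   0.        ]
glue [ 0.60320355 -0.25116221  0.        ] [ 0.60859556 -0.24965226  0.        ]
tin [0.66627608 0.05915002 0.        ] [0.66614928 0.05555285 0.        ]
```

View pics/side_shelf.png

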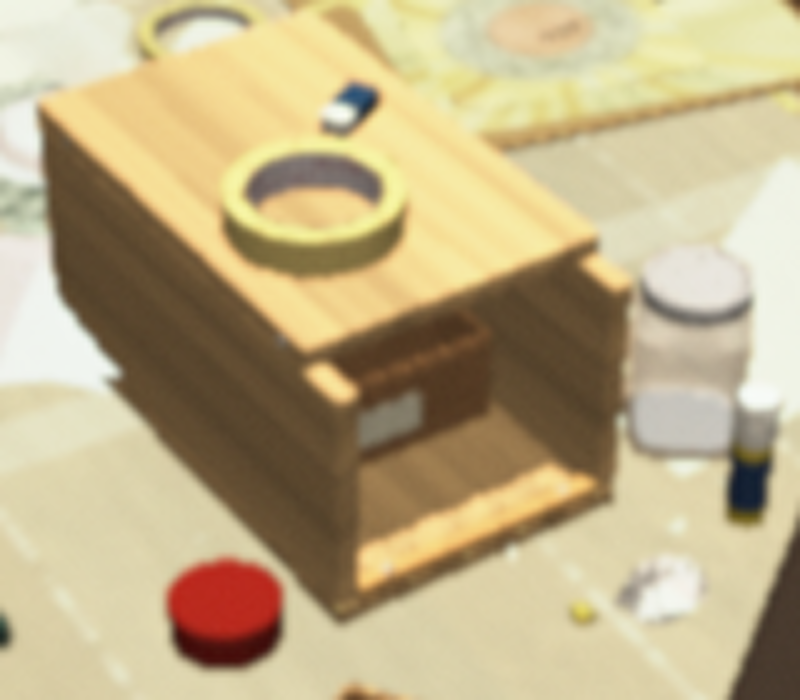

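View pics/side_hook.png

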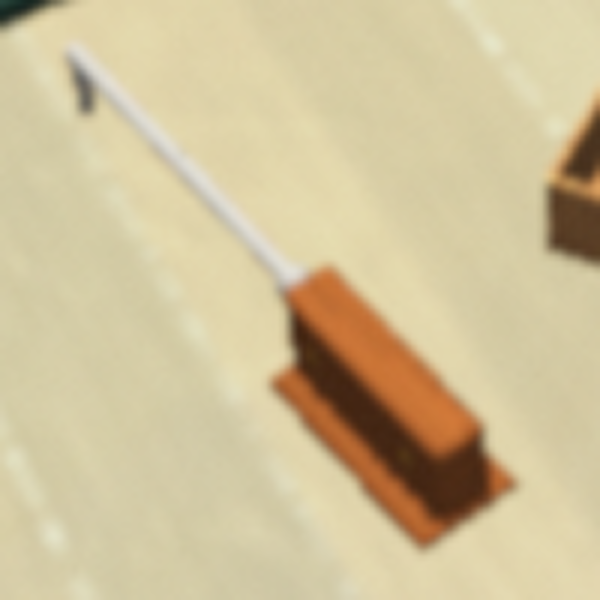

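View pics/top_c.png

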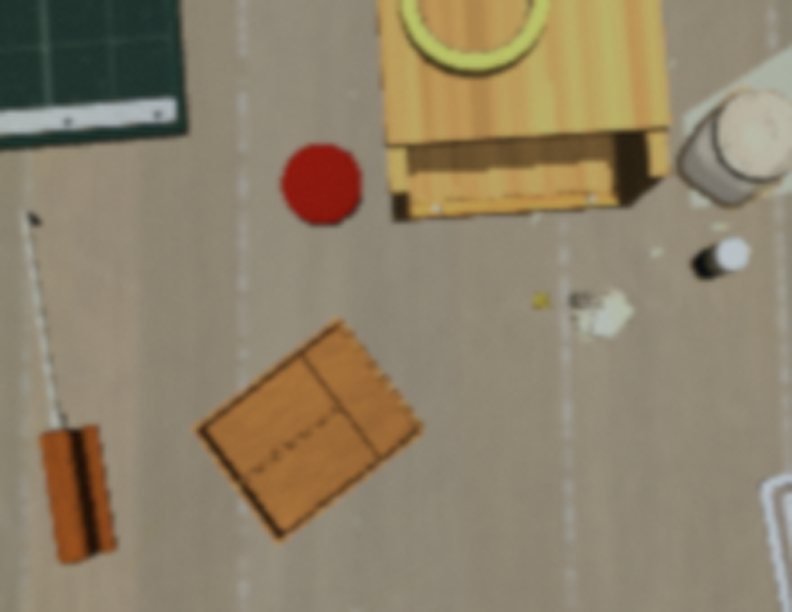

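```bash
cat > fit.py <<'E'
from h import *
from scipy.optimize import least_squares
S=pickle.load(open("side0.pkl","rb"));T=pickle.load(open("top0.pkl","rb"))
def tf(p,P):
    c,s=np.cos(p[2]),np.sin(p[2]);P=np.atleast_2d(np.array(P,float))
    return np.c_[p[0]+c*P[:,0]-s*P[:,1],p[1]+s*P[:,0]+c*P[:,1],P[:,2]]
E
python3 - <<'E'
from fit import *
obs=[(S,(246,145.4),(.03,.095,.169)),(S,(304.4,123.6),(.03,-.095,.169)),(S,(193,96.6),(.32,.095,.169)),(S,(253,198),(0,.095,0)),(S,(307.4,175),(0,-.095,0)),
(T,(257.5,159.7),(.03,.095,.169)),(T,(335.3,155.3),(.03,-.095,.169))]
f=lambda p:np.concatenate([proj(im,tf(p,P))[0]-uv for im,uv,P in obs])
r=least_squares(f,[.65,-.1,0],loss="soft_l1");print("shelf",r.x.round(4),f(r.x).reshape(-1,2).round(1).tolist())
p=r.x
a=S["pixels"][:,:,::-1].copy();b=T["pixels"][:,:,::-1].copy()
a=cv2.resize(a[75:215,185:345],None,fx=5,fy=5,interpolation=cv2.INTER_CUBIC)
def L(P,Q,col):
    u=(proj(S,tf(p,[P,Q]))-[185,75]+.5)*5
    cv2.line(a,*[tuple(map(int,x)) for x in u],col,1)
for y in(.095,-.095):
    L((0,y,0),(.32,y,0),(255,0,0));L((.03,y,.169),(.32,y,.169),(255,0,0))
L((.0,.081,.012),(.0,-.081,.012),(0,255,0));L((.012,.081,.022),(.012,-.081,.022),(0,255,0));L((.03,.095,.169),(.03,-.095,.169),(255,0,0))
L((0,-.081,.012),(.32,-.081,.012),(0,255,0))
for d in (.04,.08,.12): L((d,.075,.072),(d,-.075,.072),(0,0,255)); L((d,.075,.012),(d,-.075,.012),(255,255,0)); L((d,-.075,.012),(d,-.075,.072),(255,255,0))
cv2.imwrite("pics/fit0.png",a)
for i,(n,uv) in enumerate({"lip":(261.8,150.4)}.items()): 
    w=onz(S,uv,.072); c,s=np.cos(p[2]),np.sin(p[2]); d=w[:2]-p[:2]; print(c*d[0]+s*d[1],-s*d[0]+c*d[1])
obs=[(S,(203,287),(0,0,.028)),(T,(168.4,258.5),(0,0,.028)),(S,(152.2,237.6),(.215,0,0)),(T,(159.5,182.2),(.215,0,0)),
(S,(152.2,228),(.217,0,.04)),(S,(195.5,265.5),(.05,0,.05)),(S,(216.5,295),(-.05,0,.05))]
r=least_squares(f,[.43,.25,.1],loss="soft_l1");print("hook",r.x.round(4),np.degrees(r.x[2]),f(r.x).reshape(-1,2).round(1).tolist())
for im in(S,T):
  for m in silhouettes("hook",im)[:2] if 0 else []: pass
E
```

```text
shelf [ 0.6481 -0.0945  0.0476] [[-0.4, -1.1], [1.1, -2.8], [-1.5, -2.8], [-0.5, 2.1], [0.7, 0.1], [-0.9, 0.5], [1.0, 0.1]]
0.09166216766971592 0.0037878862800821665
hook [0.4327 0.2486 0.1579] 9.049847789957784 [[0.6, -0.9], [-0.3, -0.1], [2.3, 1.7], [0.2, 0.2], [-0.4, -0.3], [-5.5, 0.7], [-0.0, -0.5]]
```

View pics/fit0.png

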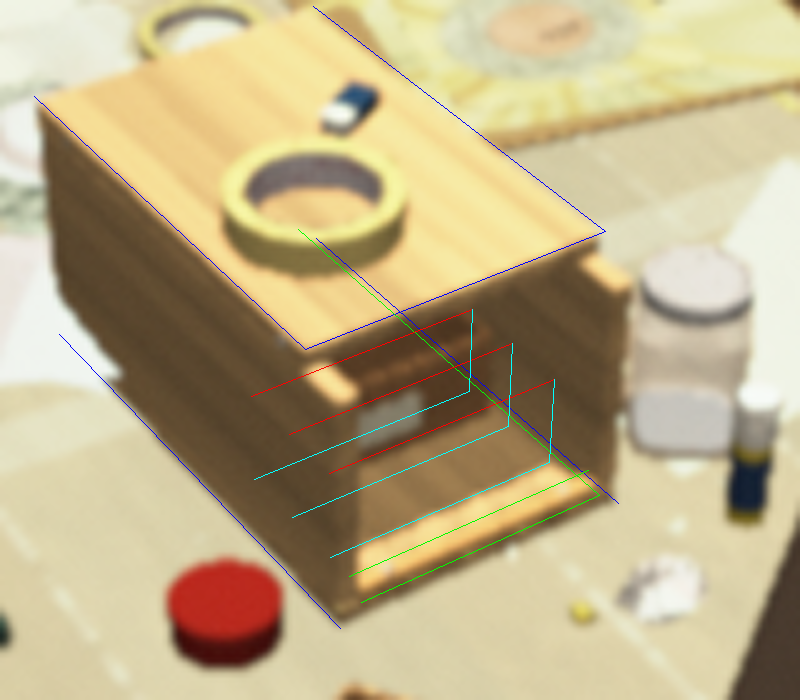

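The decoy on the table is set aside by its size and place; the carton meant is the one in the bay, with its front face at crop (360–490, 350–450), about 90–100 mm behind the mouth. The hook is unique, with grip at (0.433, 0.249) and yaw 9°. I'll turn the tool first, then travel.

```bash
cat >> h.py <<'E'
def yaw(s):
    x,y,z,w=s["tcp_rot"]; return np.arctan2(2*(x*y+z*w),1-2*(y*y+z*z))
def go(x,y,z,yw=None):
    s=monitor.read_state(); p=s["tcp_pos"]; a=yaw(s); d=np.array([x,y,z])-p
    ex=np.array([np.cos(a),np.sin(a)]); ey=np.array([np.sin(a),-np.cos(a)])
    print("t",round(s["time"],2),"pos",p.round(4),"yaw",np.degrees(a).round(2),"F",s["force"].round(1),"w",round(s["width"],4),"q6",s["q"][5].round(2))
    print("tool delta mm",(1000*np.array([d[:2]@ex,d[:2]@ey,-d[2]])).round(1),"twist",None if yw is None else np.degrees(a-yw).round(2))
E
python3 -m handwheel '[[0,0,-5,6],[0,0,-5,6],[0,0,-5,5.8]]' 100 
python3 -c "
from h import *
go(.47,-.1,.19,.158);go(.4327,.2486,.12,.158)"
```

```text
time: 1.9
tcp_pos: [0.2824, -0.5576, 0.1912]
tcp_rot: [0.997, 0.076, -0.0, -0.0]
force: [-0.2, 0.1, 0.1]
width: 0.0951
t 1.9 pos [ 0.2824 -0.5576  0.1912] yaw 8.76 F [-0.2  0.1  0.1] w 0.0951 q6 0.21
tool delta mm [ 255.1 -423.6    1.2] twist -0.29
t 1.9 pos [ 0.2824 -0.5576  0.1912] yaw 8.76 F [-0.2  0.1  0.1] w 0.0951 q6 0.21
tool delta mm [ 271.4 -773.8   71.2] twist -0.29
```

```bash
python3 -m handwheel '[[16,-26.5,0,0],[16,-26.5,0,0],[16,-26.5,0,0],[16,-26.5,0,0],[16,-26.5,0,0],[16,-26.5,0,0],[16,-26.5,0,0],[16,-26.5,0,0]]' && python3 -m handwheel '[[16,-26.5,0,0],[16,-26.5,0,0],[16,-26.5,0,0],[16,-26.5,0,0],[16,-26.5,0,0],[16,-26.5,0,0],[16,-26.5,0,0],[16,-26.5,0,0]]'
python3 -c "
from h import *
go(.4327,.2486,.12,.158)"
```

```text
time: 2.57
tcp_pos: [0.3758, -0.3267, 0.1912]
tcp_rot: [0.997, 0.079, 0.0, 0.0]
force: [0.4, -0.2, 0.2]
width: 0.095
time: 3.23
tcp_pos: [0.4689, -0.0971, 0.1912]
tcp_rot: [0.997, 0.079, 0.0, 0.0]
force: [-0.1, -1.0, -0.0]
width: 0.0953
t 3.23 pos [ 0.4689 -0.0971  0.1912] yaw 9.06 F [-0.1 -1.  -0. ] w 0.0953 q6 1.07
tool delta mm [  18.7 -347.    71.2] twist 0.01
```

```bash
python3 -m handwheel '[[1.5,-30,0,0],[1.5,-30,0,0],[1.5,-30,0,0],[1.5,-30,0,0],[1.5,-30,0,0],[1.5,-30,0,0],[1.5,-30,0,0],[1.5,-30,0,0]]' && python3 -m handwheel '[[1.5,-30,10,0],[1.5,-30,15,0],[1.5,-30,15,0],[1.5,-16,15,0],[0,0,15,0],[0,0,0,0]]'
python3 - <<'E'
from h import *
go(.4327,.2486,.0115,.158)
im=get_image("wrist");save(im,"pics/wrist1.png");pickle.dump(im,open("wrist1.pkl","wb"))
K,R,t=cam(im);print((-R.T@t).round(3),R[2].round(3))
for l in("hook_grip","hook_tip"): print(l,[(np.round(r["location"],1),round(r["p"],2),onz(im,r["location"],.028 if l=="hook_grip" else 0).round(4)) for r in spot_point(l,im)][:2])
E
```

```text
time: 3.9
tcp_pos: [0.4422, 0.1418, 0.1912]
tcp_rot: [0.997, 0.079, 0.0, 0.0]
force: [0.1, -0.5, 0.4]
width: 0.0949
time: 4.4
tcp_pos: [0.4303, 0.2464, 0.1188]
tcp_rot: [0.997, 0.08, -0.002, 0.001]
force: [0.5, -0.4, -0.6]
width: 0.095
t 4.4 pos [0.4303 0.2464 0.1188] yaw 9.17 F [ 0.5 -0.4 -0.6] w 0.095 q6 1.8
tool delta mm [  2.7  -1.8 107.3] twist 0.12
[0.511 0.26  0.327] [-0.292 -0.049 -0.955]
hook_grip [(array([259.2, 181.3]), 0.86, array([0.4352, 0.2455, 0.028 ]))]
hook_tip []
```

View pics/wrist1.png

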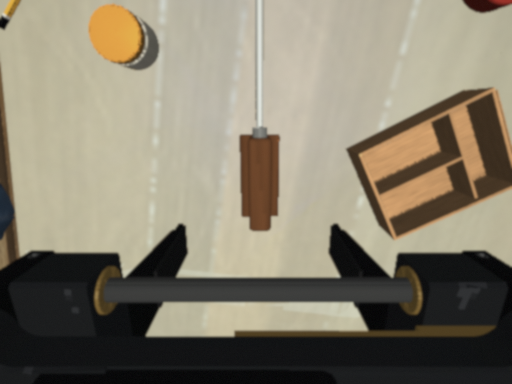

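The block shows upright at column 260, rows 133–230, so the yaw matches; its plate ends at rows 135–215. I'll refine the grasp from that.

```bash
python3 - <<'E'
from h import *
im=pickle.load(open("wrist1.pkl","rb"))
for uv in[(260.5,135),(260,230),(260,182)]: print(onz(im,uv,.05).round(4))
for uv in[(240,135),(279,135),(242,216),(278,216)]: print(onz(im,uv,.006).round(4))
m=(onz(im,(260.5,135),.05)+onz(im,(260,230),.05))/2
print(m,im["cx"]);go(m[0],m[1],.0115,.158)
E
```

```text
[0.4868 0.2528 0.05  ]
[0.3873 0.2369 0.05  ]
[0.4402 0.2456 0.05  ]
[0.4793 0.2745 0.006 ]
[0.4863 0.2311 0.006 ]
[0.3827 0.2582 0.006 ]
[0.3898 0.2145 0.006 ]
[0.43708839 0.24486132 0.05      ] 257.75996276132406
t 4.55 pos [0.4321 0.2458 0.1217] yaw 9.04 F [-0.6  0.4  0.7] w 0.095 q6 1.8
tool delta mm [  4.8   1.7 110.2] twist -0.01
```

```bash
python3 -m handwheel '[[3,0,14,0],[0,0,16,0],[0,0,16,0],[0,0,16,0],[0,0,16,0],[0,0,16,0],[0,0,10,0],[0,0,7.5,0]]' 
python3 -m handwheel '[[0,0,0,0],[0,0,0,0],[0,0,0,0]]'
python3 -c "
from h import *
go(.435,.246,.0095,.158)"
```

```text
time: 5.22
tcp_pos: [0.4352, 0.2461, 0.0094]
tcp_rot: [0.997, 0.079, 0.0, -0.0]
force: [0.1, -0.4, -0.1]
width: 0.0951
time: 5.47
tcp_pos: [0.4352, 0.2465, 0.0103]
tcp_rot: [0.997, 0.079, 0.001, -0.0]
force: [0.4, -0.0, 0.1]
width: 0.0949
t 5.47 pos [0.4352 0.2465 0.0103] yaw 9.05 F [ 0.4 -0.   0.1] w 0.0949 q6 1.8
tool delta mm [-0.3  0.5  0.8] twist 0.0
```

```bash
python3 -m handwheel '[[0,0,0,0],[0,0,0,0],[0,0,0,0],[0,0,0,0],[0,0,0,0],[0,0,0,0],[0,0,0,0],[0,0,0,0]]' 0 60
python3 -m handwheel '[[0,0,0,0],[0,0,0,0],[0,0,0,0],[0,0,0,0]]'
python3 -c "
from h import *
go(.435,.246,.0095,.158);print(monitor.read_state()['wrist_torque'])"
```

```text
time: 6.13
tcp_pos: [0.4347, 0.2464, 0.0095]
tcp_rot: [0.997, 0.079, -0.0, 0.0]
force: [-0.5, 0.3, 0.1]
width: 0.0472
time: 6.47
tcp_pos: [0.4347, 0.2464, 0.0095]
tcp_rot: [0.997, 0.079, -0.0, 0.0]
force: [-0.1, -1.4, 0.6]
width: 0.0228
t 6.47 pos [0.4347 0.2464 0.0095] yaw 9.06 F [-0.1 -1.4  0.6] w 0.0228 q6 1.8
tool delta mm [0.2 0.4 0. ] twist 0.01
[-8.55208919e-02 -4.35288223e-03  3.10013694e-05]
```

```bash
python3 -m handwheel '[[0,0,-5,0],[0,0,-10,0],[0,0,-16,0],[0,0,-16,0],[0,0,-16,0],[0,0,-16,0],[0,0,-16,6.3],[0,0,0,0]]' 
python3 -c "
from h import *
go(.4083,-.1039,.1045,.0476);print(monitor.read_state()['wrist_torque'])"
```

```text
time: 7.13
tcp_pos: [0.4359, 0.247, 0.1077]
tcp_rot: [1.0, 0.022, 0.002, -0.001]
force: [0.5, 0.7, -1.4]
width: 0.0224
t 7.13 pos [0.4359 0.247  0.1077] yaw 2.48 F [ 0.5  0.7 -1.4] w 0.0224 q6 1.91
tool delta mm [-42.8 349.3   3.2] twist -0.24
[ 0.06914378  0.06231884 -0.00220538]
```

```bash
python3 -m handwheel '[[-14,10,0,0],[-14,20,0,0],[-14,26,0,0],[0,26,0,0],[0,26,0,0],[0,26,0,0],[0,26,0,0],[0,26,0,0]]' && python3 -m handwheel '[[0,26,0,0],[0,26,0,0],[0,26,0,0],[0,26,0,0],[0,26,0,0],[0,20,0,0],[0,13,0,0],[0,0,0,0]]' 
python3 - <<'E'
from h import *
go(.4083,-.1039,.1045,.0476)
for n in("side","top"):
    im=get_image(n);save(im,f"pics/{n}2.png");pickle.dump(im,open(f"{n}2.pkl","wb"))
go(.4083,-.1039,.1045,.0476)
E
```

```text
time: 7.8
tcp_pos: [0.4013, 0.0575, 0.1043]
tcp_rot: [1.0, 0.026, -0.0, 0.0]
force: [-0.3, 0.3, -2.0]
width: 0.0223
time: 8.47
tcp_pos: [0.4097, -0.1061, 0.1043]
tcp_rot: [1.0, 0.024, 0.0, 0.0]
force: [-0.4, -0.6, -1.4]
width: 0.0221
t 8.47 pos [ 0.4097 -0.1061  0.1043] yaw 2.79 F [-0.4 -0.6 -1.4] w 0.0221 q6 1.11
tool delta mm [-1.3 -2.3 -0.2] twist 0.07
t 8.57 pos [ 0.4092 -0.1042  0.1042] yaw 2.8 F [-0.9  0.6 -1.6] w 0.0226 q6 1.12
tool delta mm [-0.9 -0.3 -0.3] twist 0.07
```

View pics/side2.png

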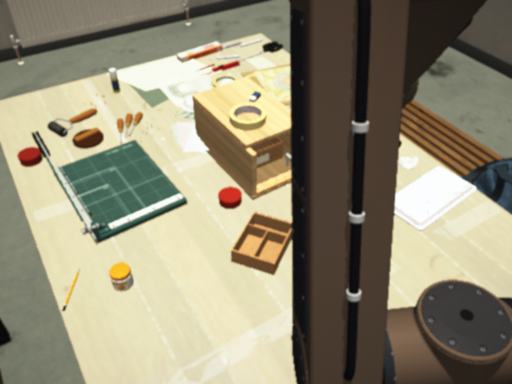

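View pics/top2.png

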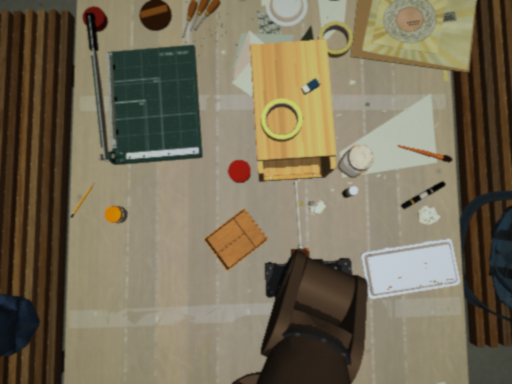

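```bash
python3 - <<'E'
from fit import *
S=pickle.load(open("side2.pkl","rb"));T=pickle.load(open("top2.pkl","rb"))
save(T,"pics/top2c.png",(240,140,350,270),5)
save(S,"pics/side2c.png",(230,110,320,200),7)
W=get_image("wrist");save(W,"pics/wrist2.png");pickle.dump(W,open("wrist2.pkl","wb"))
p=(.4092,-.1042,.049)
print(proj(T,tf(p,[(.217,0,.135),(.05,0,.139)])),proj(W,tf(p,[(.217,0,.135),(.05,0,.139),(.215,0,.095)])),proj(S,tf(p,[(.217,0,.135),(.215,0,.095)])))
E
```

```text
[[295.79065548 181.38810965]
 [300.6746543  249.78456543]] [[ 257.6479292  -196.63226236]
 [ 257.64291879  160.94403435]
 [ 257.63340134 -122.80088969]] [[287.10716562 153.12048476]
 [286.95207805 165.59239861]]
```

View pics/top2c.png

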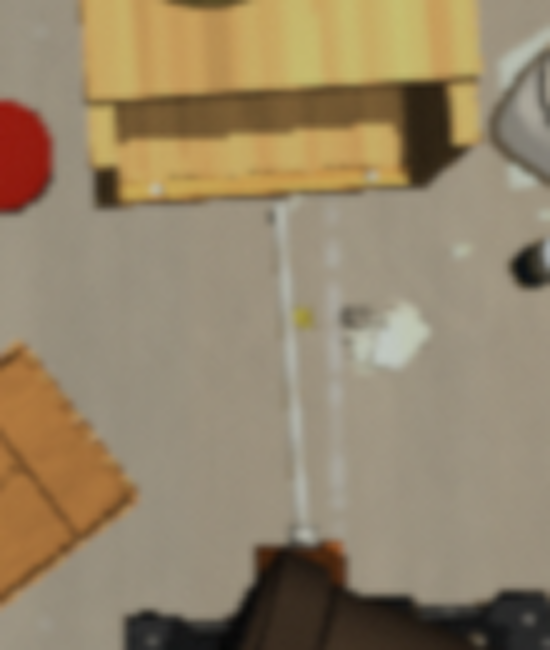

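View pics/side2c.png

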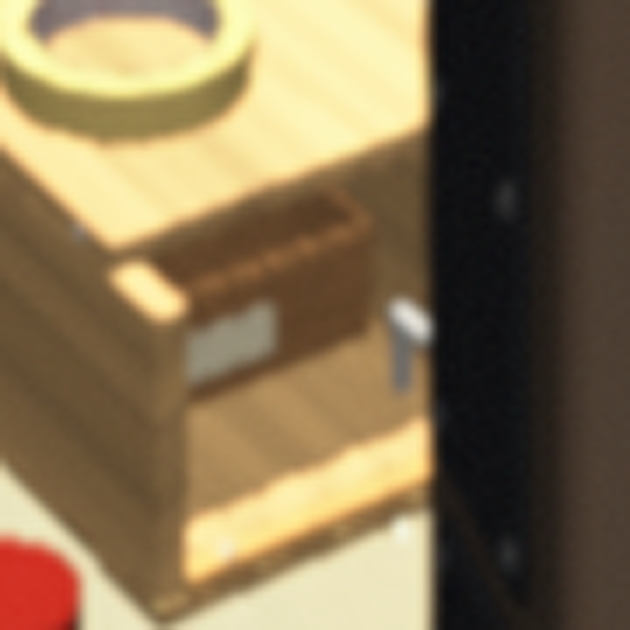

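View pics/wrist2.png

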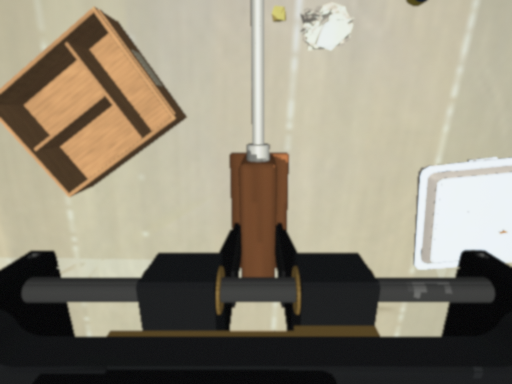

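The tip shows at (295.6,181) in the top view and (287,165.7) in the side view, where it was predicted. The carton's lower right front corner is at side (282.9,157.9). I'll work out its front face from its edges.

```bash
python3 - <<'E'
from fit import *
S=pickle.load(open("side2.pkl","rb"))
p=(.6481,-.0945,.0476)
def loc(uv,z):
    w=onz(S,uv,z);c,s=np.cos(p[2]),np.sin(p[2]);d=w[:2]-p[:2];return np.round([c*d[0]+s*d[1],-s*d[0]+c*d[1]],4)
g=lambda x,y:(230+x/7-.0,110+y/7-.0)
print("bottom edge",loc(g(188,398),.012),loc(g(280,365),.012),loc(g(368,332),.012))
print("lip edge",loc(g(188,290),.072),loc(g(280,258),.072),loc(g(360,226),.072))
print("stop top inner edge",loc(g(188,524),.022),loc(g(425,420),.022),"front foot",loc(g(188,582),.012),loc(g(425,480),.012))
E
```

```text
bottom edge [0.0999 0.015 ] [ 0.0969 -0.0289] [ 0.0947 -0.0724]
lip edge [0.0953 0.0179] [ 0.0925 -0.0247] [ 0.0924 -0.0642]
stop top inner edge [0.0249 0.0645] [ 0.0252 -0.0505] front foot [0.0059 0.077 ] [ 0.0043 -0.0357]
```

```bash
python3 -m handwheel '[[10,0,0,0],[20,0,0,0],[25,0,0,0],[25,0,0,0],[25,0,0,0],[20,0,0,0],[15,0,0,0],[9,0,0,0]]'
python3 -m handwheel '[[0,0,0,0],[0,0,0,0]]'
python3 - <<'E'
from fit import *
p=(.6481,-.0945,.0476); t=tf(p,[(-.0895,.002,.0525)])[0]
go(*t,.0476)
for n in("side","top"):
    im=get_image(n);save(im,f"pics/{n}3.png");pickle.dump(im,open(f"{n}3.pkl","wb"))
    if n=="side": save(im,"pics/side3c.png",(230,110,320,200),7)
E
```

```text
time: 9.28
tcp_pos: [0.5604, -0.0957, 0.1042]
tcp_rot: [1.0, 0.025, 0.0, 0.0]
force: [-1.1, 0.3, -1.1]
width: 0.0222
time: 9.45
tcp_pos: [0.5581, -0.0963, 0.1042]
tcp_rot: [1.0, 0.025, -0.0, -0.0]
force: [0.2, -1.4, -1.0]
width: 0.0223
t 9.45 pos [ 0.5581 -0.0963  0.1042] yaw 2.83 F [ 0.2 -1.4 -1. ] w 0.0223 q6 1.23
tool delta mm [ 0.5  0.5 51.7] twist 0.11
```

View pics/side3c.png

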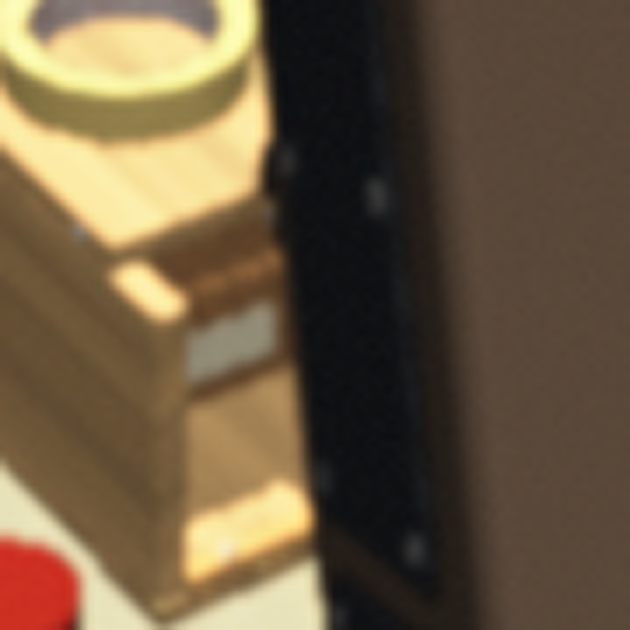

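View pics/top3.png

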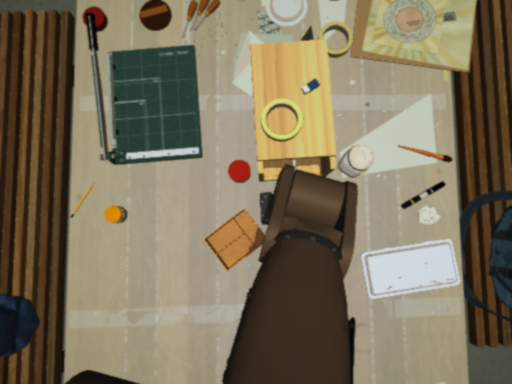

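The arm hides the tip, the carton front is unmoved, and the rod passes under the roof edge at (295,162). I'll lower in stages and watch the force.

```bash
python3 -m handwheel '[[0,0,5,0],[0,0,7,0],[0,0,7,0],[0,0,5,0],[0,0,2,0],[0,0,0,0]]'
python3 -m handwheel '[[0,0,5,0],[0,0,5,0],[0,0,5,0],[0,0,4,0],[0,0,2,0],[0,0,0,0]]'
python3 -m handwheel '[[0,0,2,0],[0,0,2,0],[0,0,0,0],[0,0,0,0]]'
```

```text
time: 10.05
tcp_pos: [0.558, -0.097, 0.0777]
tcp_rot: [1.0, 0.024, -0.001, -0.0]
force: [-0.1, -0.5, -1.7]
width: 0.0223
time: 10.55
tcp_pos: [0.5582, -0.097, 0.0569]
tcp_rot: [1.0, 0.024, -0.0, -0.0]
force: [-0.0, -0.5, -0.9]
width: 0.0222
time: 10.88
tcp_pos: [0.5584, -0.097, 0.0535]
tcp_rot: [1.0, 0.024, -0.0, 0.0]
force: [0.2, -0.9, -1.5]
width: 0.0223
```

```bash
python3 -m handwheel '[[0,0,2,0],[-2,0,0,0],[-3,0,0,0],[-3,0,0,0],[-3,0,0,0],[-2,0,0,0],[-1,0,0,0]]'
for i in 1 2; do echo; done
python3 -m handwheel '[[-1,0,0,0],[-1,0,0,0],[-1,0,0,0]]'
python3 -m handwheel '[[-1,0,0,0],[-1,0,0,0],[-1,0,0,0]]'
```

```text
time: 11.47
tcp_pos: [0.5441, -0.0977, 0.0516]
tcp_rot: [1.0, 0.024, 0.0, 0.0]
force: [0.0, -0.4, -0.8]
width: 0.0225


time: 11.72
tcp_pos: [0.5414, -0.0978, 0.0516]
tcp_rot: [1.0, 0.024, 0.0, 0.0]
force: [-0.0, -1.1, -0.8]
width: 0.0225
time: 11.97
tcp_pos: [0.5384, -0.098, 0.0515]
tcp_rot: [1.0, 0.024, 0.0, 0.0]
force: [0.4, -0.2, -1.0]
width: 0.0223
```

```bash
python3 -m handwheel '[[-1,0,0,0],[-1,0,0,0],[-1,0,0,0]]'
python3 -m handwheel '[[-1,0,0,0],[-1,0,0,0],[-1,0,0,0]]'
```

```text
time: 12.22
tcp_pos: [0.5359, -0.0982, 0.0517]
tcp_rot: [1.0, 0.024, 0.001, 0.0]
force: [2.8, 0.2, -2.5]
width: 0.0223
time: 12.47
tcp_pos: [0.5325, -0.0983, 0.0516]
tcp_rot: [1.0, 0.024, 0.0, 0.0]
force: [3.8, -0.0, -1.1]
width: 0.0223
```

Contact came at grip x 0.536 as predicted, with about 3.8 N drag. I'll keep dragging steadily.

```bash
python3 -m handwheel '[[-1.5,0,0,0],[-2,0,0,0],[-2,0,0,0],[-2,0,0,0],[-2,0,0,0],[-2,0,0,0],[-2,0,0,0],[-2,0,0,0]]'
python3 -m handwheel '[[-2,0,0,0],[-2,0,0,0],[-2,0,0,0],[-2,0,0,0],[-2,0,0,0],[-2,0,0,0],[-2,0,0,0],[-2,0,0,0]]'
python3 -m handwheel '[[-2,0,0,0],[-2,0,0,0],[-2,0,0,0],[-2,0,0,0],[-2,0,0,0],[-1.5,0,0,0],[-1,0,0,0]]'
python3 - <<'E'
from h import *
go(.46,-.1,.0515,.0476)
for n in("side","top"):
    im=get_image(n);save(im,f"pics/{n}4.png");pickle.dump(im,open(f"{n}4.pkl","wb"))
    save(im,f"pics/{n}4c.png",(230,110,320,200) if n=="side" else(240,140,350,270),5)
E
```

```text
time: 13.13
tcp_pos: [0.5167, -0.099, 0.0515]
tcp_rot: [1.0, 0.024, 0.0, 0.0]
force: [3.0, -0.2, -1.6]
width: 0.0221
time: 13.8
tcp_pos: [0.5008, -0.0998, 0.0515]
tcp_rot: [1.0, 0.024, 0.0, 0.0]
force: [2.8, 0.6, -1.9]
width: 0.0223
time: 14.38
tcp_pos: [0.4883, -0.1004, 0.0515]
tcp_rot: [1.0, 0.024, -0.0, 0.0]
force: [3.4, 1.3, -1.1]
width: 0.0223
t 14.38 pos [ 0.4883 -0.1004  0.0515] yaw 2.76 F [ 3.4  1.3 -1.1] w 0.0223 q6 1.19
tool delta mm [-28.2  -1.8   0. ] twist 0.03
```

View pics/side4c.png

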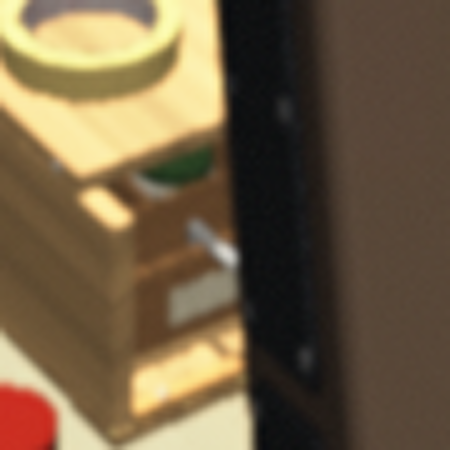

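View pics/top4c.png

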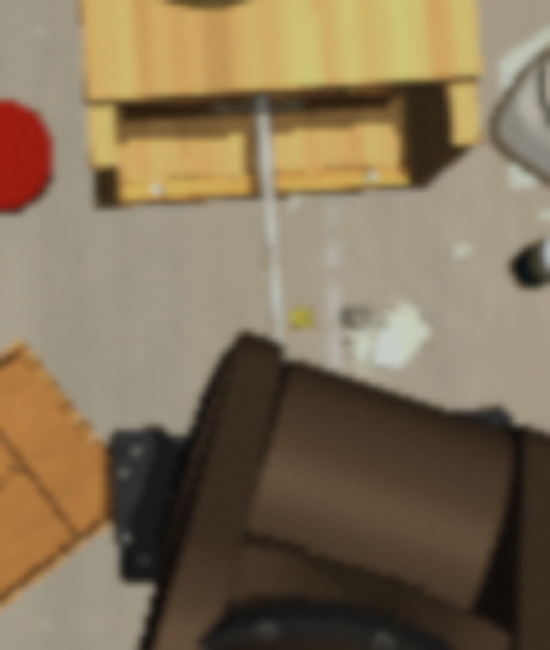

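The carton follows: in the side crop the tip sits behind the front wall, with its front at about 30 mm from home. The rod lies straight, and I'll continue more slowly.

```bash
python3 -m handwheel '[[-1.5,0,0,0],[-2,0,0,0],[-2,0,0,0],[-2,0,0,0],[-2,0,0,0],[-1.5,0,0,0],[-1,0,0,0],[-1,0,0,0]]'
python3 -m handwheel '[[-1,0,0,0],[-1,0,0,0],[-1,0,0,0],[-1,0,0,0]]'
python3 -c "
from h import *
go(.46,-.1,.0515,.0476);print(monitor.read_state()['wrist_torque'])"
```

```text
time: 15.15
tcp_pos: [0.4754, -0.101, 0.0516]
tcp_rot: [1.0, 0.024, 0.0, 0.0]
force: [2.9, -0.3, -2.8]
width: 0.0221
time: 15.48
tcp_pos: [0.4714, -0.1012, 0.0515]
tcp_rot: [1.0, 0.024, 0.0, 0.0]
force: [3.4, 0.2, -2.0]
width: 0.0227
t 15.48 pos [ 0.4714 -0.1012  0.0515] yaw 2.76 F [ 3.4  0.2 -2. ] w 0.0227 q6 1.17
tool delta mm [-11.3  -1.8   0. ] twist 0.03
[ 0.06312871 -0.55731681  0.01995428]
```

```bash
for i in 1; do python3 -m handwheel '[[-0.7,0,0,0],[-0.7,0,0,0],[-0.7,0,0,0]]'; done
python3 -m handwheel '[[-0.7,0,0,0],[-0.7,0,0,0],[-0.7,0,0,0]]'
```

```text
time: 15.73
tcp_pos: [0.4693, -0.1013, 0.0515]
tcp_rot: [1.0, 0.024, -0.0, 0.0]
force: [2.9, 0.5, -2.3]
width: 0.0225
time: 15.98
tcp_pos: [0.4672, -0.1014, 0.0515]
tcp_rot: [1.0, 0.024, 0.0, 0.0]
force: [3.1, -0.5, -1.3]
width: 0.0226
```

```bash
python3 -m handwheel '[[-0.7,0,0,0],[-0.7,0,0,0],[-0.7,0,0,0]]'|grep -v rot
```

```text
time: 16.23
tcp_pos: [0.4651, -0.1015, 0.0515]
force: [2.5, 0.1, -2.2]
width: 0.0222
```

```bash
python3 -m handwheel '[[-0.7,0,0,0],[-0.7,0,0,0]]'|grep -v rot
```

```text
time: 16.4
tcp_pos: [0.4637, -0.1016, 0.0515]
force: [3.1, 0.2, -2.2]
width: 0.0224
```

```bash
python3 -m handwheel '[[-0.7,0,0,0],[-0.7,0,0,0]]'|grep -v rot
```

```text
time: 16.57
tcp_pos: [0.4623, -0.1016, 0.0515]
force: [3.8, 0.3, -1.8]
width: 0.0225
```

```bash
python3 -m handwheel '[[-0.7,0,0,0],[-0.7,0,0,0]]'|grep -v rot
```

```text
time: 16.73
tcp_pos: [0.4609, -0.1017, 0.0515]
force: [3.5, 1.0, -2.0]
width: 0.0222
```

```bash
python3 -m handwheel '[[-0.7,0,0,0],[-0.7,0,0,0]]'|grep -v rot
```

```text
time: 16.9
tcp_pos: [0.4595, -0.1018, 0.0515]
force: [2.7, -0.5, -1.7]
width: 0.0222
```

```bash
python3 -m handwheel '[[-0.6,0,0,0]]'|grep -v rot
```

```text
time: 16.98
tcp_pos: [0.4589, -0.1018, 0.0515]
force: [2.5, -0.3, -2.1]
width: 0.0227
```

```bash
python3 -m handwheel '[[-0.6,0,0,0],[-0.6,0,0,0]]'|grep -v rot
```

```text
time: 17.15
tcp_pos: [0.4577, -0.1019, 0.0515]
force: [2.5, 0.8, -1.7]
width: 0.0226
```

```bash
python3 -m handwheel '[[-0.6,0,0,0],[-0.6,0,0,0]]'|grep -v rot
```

```text
time: 17.32
tcp_pos: [0.4565, -0.1019, 0.0515]
force: [3.4, 0.9, -1.8]
width: 0.0223
```

```bash
python3 -m handwheel '[[-0.6,0,0,0],[-0.6,0,0,0]]'|grep -v rot
```

```text
time: 17.48
tcp_pos: [0.4554, -0.102, 0.0515]
force: [2.9, -0.2, -2.3]
width: 0.0224
```

```bash
python3 - <<'E'
from h import *
for n in("side","top"):
    im=get_image(n);pickle.dump(im,open(f"{n}5.pkl","wb"))
    save(im,f"pics/{n}5c.png",(230,110,320,200) if n=="side" else(240,140,350,270),5)
E
```

```text
(no output)
```

View pics/side5c.png

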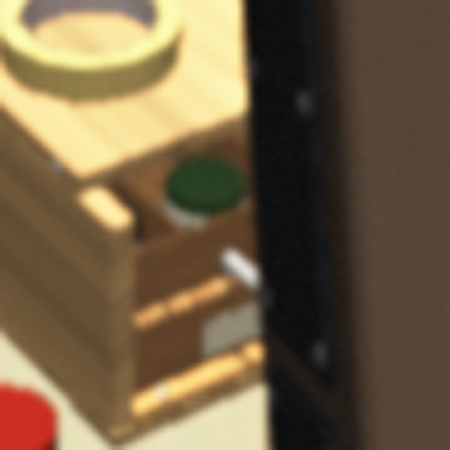

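View pics/top5c.png

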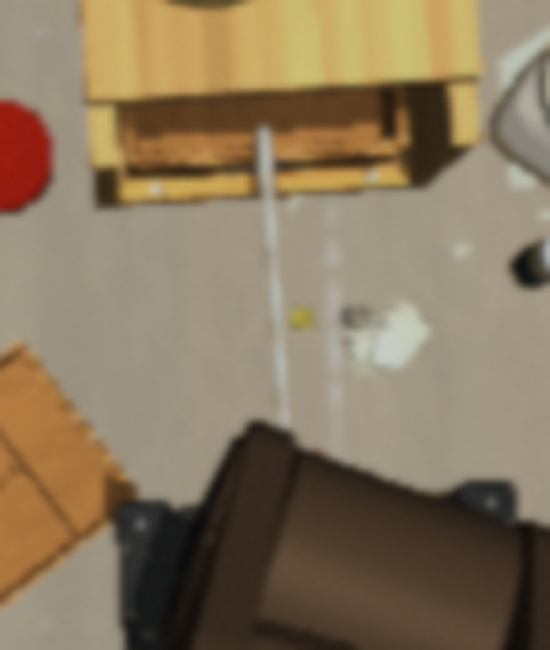

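The lip in the top crop is at row 160, a few mm behind the stop (row 180, and lower in height). The tip is behind the wall. I'll continue.

```bash
python3 -m handwheel '[[-0.6,0,0,0],[-0.6,0,0,0]]'|grep -v rot
```

```text
time: 17.75
tcp_pos: [0.4543, -0.1021, 0.0515]
force: [5.7, -0.0, -2.0]
width: 0.0217
```

```bash
python3 -m handwheel '[[-0.6,0,0,0],[-0.6,0,0,0]]'|grep -v rot
```

```text
time: 17.92
tcp_pos: [0.4536, -0.1023, 0.0516]
force: [7.8, 1.1, -3.0]
width: 0.0224
```

```bash
python3 -m handwheel '[[-0.6,0,0,0],[-0.6,0,0,0]]'|grep -v rot
```

```text
time: 18.08
tcp_pos: [0.4536, -0.1027, 0.0519]
force: [11.1, 0.6, -3.4]
width: 0.0223
```

```bash
python3 -m handwheel '[[-0.6,0,0,0],[-0.6,0,0,0]]'|grep -v rot
```

```text
time: 18.25
tcp_pos: [0.4536, -0.103, 0.0521]
force: [16.0, 1.3, -4.5]
width: 0.0222
```

The carton met the stop; the pull is 16 N (about 13 N on the strip). I'll ease slightly and hold.

```bash
python3 -m handwheel '[[0.4,0,0,0],[0,0,0,0]]'|grep -v rot
```

```text
time: 18.42
tcp_pos: [0.4537, -0.1029, 0.0521]
force: [13.2, 0.9, -3.3]
width: 0.0223
```

```bash
python3 -m handwheel '[[0,0,0,0],[0,0,0,0],[0,0,0,0],[0,0,0,0]]'|grep -v rot;python3 -m handwheel '[[0,0,0,0],[0,0,0,0],[0,0,0,0],[0,0,0,0],[0,0,0,0],[0,0,0,0]]'|grep -v rot
python3 - <<'E'
from h import *
for n in("side","top"):
    im=get_image(n);pickle.dump(im,open(f"{n}6.pkl","wb"))
    save(im,f"pics/{n}6c.png",(230,110,320,200) if n=="side" else(240,140,350,270),5)
go(.4536,-.103,.0521,.0476);print(monitor.read_state()['wrist_torque'])
E
```

```text
time: 18.75
tcp_pos: [0.4537, -0.1029, 0.0521]
force: [14.0, 1.0, -3.0]
width: 0.0226
time: 19.25
tcp_pos: [0.4536, -0.1029, 0.052]
force: [12.8, 1.9, -3.8]
width: 0.0223
t 19.35 pos [ 0.4536 -0.1029  0.0521] yaw 2.75 F [13.2  1.4 -4.1] w 0.0222 q6 1.16
tool delta mm [-0.   0.1 -0. ] twist 0.02
[ 0.30725138 -2.40557322  0.04026122]
```

View pics/side6c.png

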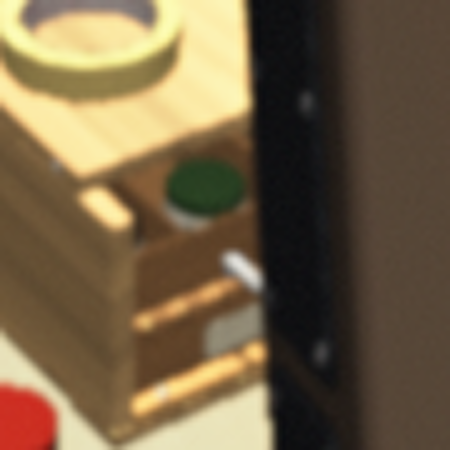

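View pics/top6c.png

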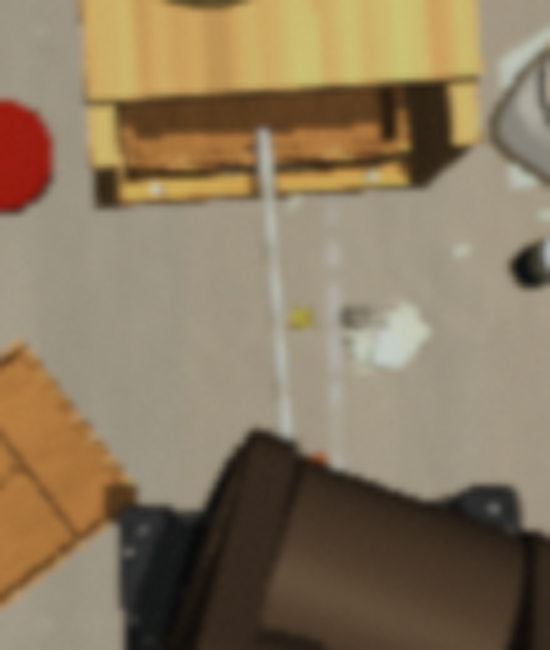

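Pressed for over a second at 13 N. Before unhooking I'll check squareness against the stop, enlarged.

```bash
python3 - <<'E'
from fit import *
T=pickle.load(open("top6.pkl","rb"));S=pickle.load(open("side6.pkl","rb"))
save(T,"pics/top6z.png",(250,150,340,190),8)
T0=pickle.load(open("top0.pkl","rb"));save(T0,"pics/top0z.png",(250,150,340,190),8)
save(S,"pics/side6z.png",(245,130,300,200),8)
E
```

```text
(no output)
```

View pics/top6z.png

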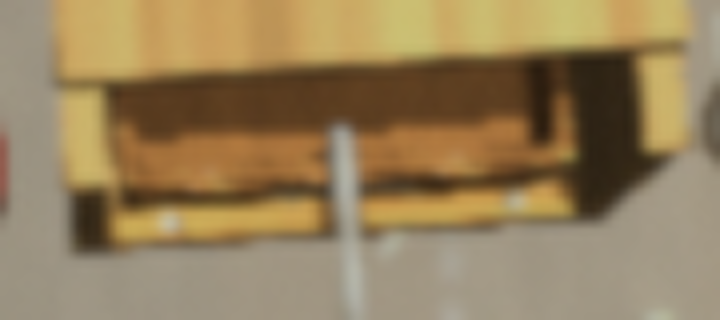

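View pics/top0z.png

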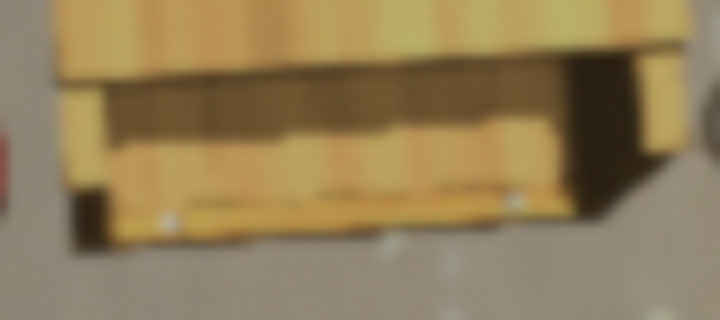

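View pics/side6z.png

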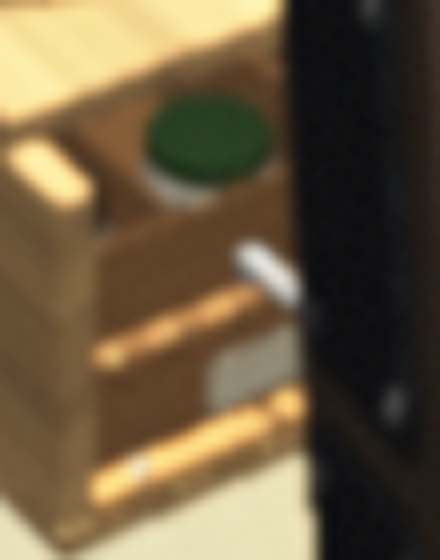

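The lip line's slope (-0.055) matches the roof edge (-0.055) and roughly the stop (-0.064), so the carton is square. I'll unhook by going forward off the wall, then up.

```bash
python3 -m handwheel '[[1,0,0,0],[2,0,0,0],[3,0,0,0],[4,0,0,0],[4,0,0,0],[1,0,0,0],[0,0,0,0]]'|grep -v rot
python3 -m handwheel '[[0,0,-4,0],[0,0,-8,0],[0,0,-10,0],[0,0,-10,0],[0,0,-10,0],[0,0,-8,0],[0,0,-5,0],[0,0,0,0]]'|grep -v rot
python3 -c "
from h import *
go(.4083,-.1039,.1045,.0476);print(monitor.read_state()['wrist_torque'])"
```

```text
time: 19.93
tcp_pos: [0.4661, -0.1014, 0.0514]
force: [-0.2, -0.1, -1.3]
width: 0.0221
time: 20.6
tcp_pos: [0.4664, -0.1016, 0.1077]
force: [0.7, -0.2, -0.6]
width: 0.022
t 20.6 pos [ 0.4664 -0.1016  0.1077] yaw 2.76 F [ 0.7 -0.2 -0.6] w 0.022 q6 1.17
tool delta mm [-58.1  -0.5   3.2] twist 0.03
[ 0.04661324  0.01403394 -0.02075451]
```

```bash
python3 -m handwheel '[[-8,0,0,0],[-14,0,0,0],[-14,0,0,0],[-14,0,0,0],[-10,0,0,0],[-4,0,0,0],[0,0,0,0]]'|grep -v rot
python3 - <<'E'
from fit import *
go(.435,.246,.0095,.158)
for n in("side","top"):
    im=get_image(n);pickle.dump(im,open(f"{n}7.pkl","wb"))
    save(im,f"pics/{n}7c.png",(225,105,325,205) if n=="side" else(240,140,350,270),6 if n=="side" else 5)
    s=monitor.read_state();p=(s["tcp_pos"][0],s["tcp_pos"][1],yaw(s));z=s["tcp_pos"][2]-.0095
    print(n,proj(im,tf(p,[(.217,0,z+.04),(.215,0,z)])))
E
```

```text
time: 21.18
tcp_pos: [0.4013, -0.1046, 0.1064]
force: [0.4, -0.4, -1.0]
width: 0.0224
t 21.18 pos [ 0.4013 -0.1046  0.1064] yaw 2.73 F [ 0.4 -0.4 -1. ] w 0.0224 q6 1.11
tool delta mm [  50.4 -348.6   96.9] twist -6.32
side [[288.91736958 153.84216029]
 [288.72532283 166.35365267]]
top [[296.2357508  183.97596046]
 [294.9359435  186.63207371]]
```

View pics/side7c.png

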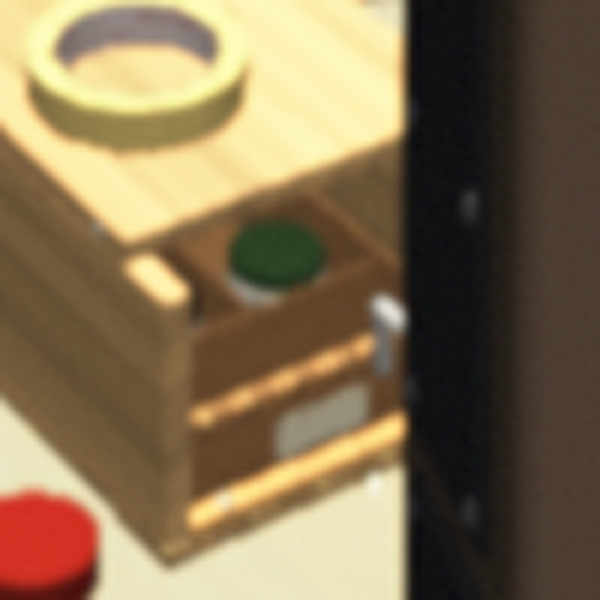

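View pics/top7c.png

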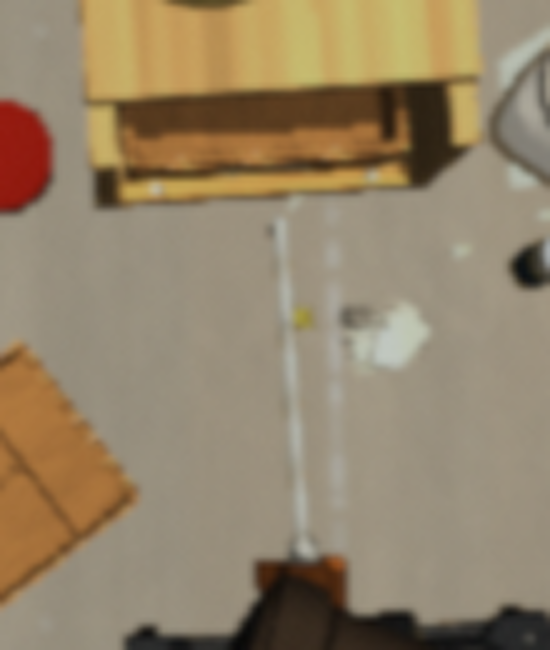

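The hook is clear; the tip shows at (296,184.4) top and (289,167) side, within about 1 px of the rigid prediction, so it pitched at most slightly. The carton stays home. I'll carry the hook back to its old place.

```bash
python3 -m handwheel '[[0,-12,0,0],[0,-22,0,0],[0,-26,0,0],[0,-26,0,0],[0,-26,0,0],[0,-26,0,0],[0,-26,0,0],[0,-26,0,0]]'|grep -v rot;  python3 -m handwheel '[[0,-26,0,0],[8,-26,0,0],[10,-26,0,0],[12,-26,0,0],[10,-26,0,0],[8,-18,0,0],[2,-10,0,0],[0,0,0,0]]'|grep -v rot
python3 -m handwheel '[[0,0,0,-6.3],[0,0,10,0],[0,0,16,0],[0,0,16,0],[0,0,16,0],[0,0,13,0],[0,0,8,0],[0,0,0,0]]'|grep -v rot
python3 -c "
from h import *
go(.435,.246,.0095,.158);print(monitor.read_state()['wrist_torque'])"
```

```text
time: 21.95
tcp_pos: [0.3933, 0.0867, 0.1065]
force: [1.6, -0.0, -1.5]
width: 0.0218
time: 22.62
tcp_pos: [0.4356, 0.2471, 0.1061]
force: [-0.4, -0.6, -1.7]
width: 0.0224
time: 23.28
tcp_pos: [0.4343, 0.2444, 0.0258]
force: [-0.2, -0.3, -1.7]
width: 0.0222
t 23.28 pos [0.4343 0.2444 0.0258] yaw 8.91 F [-0.2 -0.3 -1.7] w 0.0222 q6 1.8
tool delta mm [ 0.9 -1.4 16.3] twist -0.14
[ 0.01361068  0.09289061 -0.0270977 ]
```

```bash
python3 -m handwheel '[[0,0,5,0],[0,0,4,0],[0,0,3,0],[0,0,1.5,0],[0,0,0,0]]'|grep -v rot
python3 -m handwheel '[[0,0,0.7,0],[0,0,0.7,0],[0,0,0,0]]'|grep -v rot
python3 -m handwheel '[[0,0,0.6,0],[0,0,0.4,0],[0,0,0,0]]'|grep -v rot
python3 -c "
from h import *
go(.435,.246,.0095,.158);print(monitor.read_state()['wrist_torque'])"
```

```text
time: 23.7
tcp_pos: [0.4352, 0.2454, 0.0139]
force: [0.8, 0.2, -0.7]
width: 0.0221
time: 23.95
tcp_pos: [0.4353, 0.2455, 0.0127]
force: [-0.1, 0.7, -0.7]
width: 0.0223
time: 24.2
tcp_pos: [0.4352, 0.2454, 0.0116]
force: [-0.4, 0.2, -2.0]
width: 0.022
t 24.2 pos [0.4352 0.2454 0.0116] yaw 9.06 F [-0.4  0.2 -2. ] w 0.022 q6 1.79
tool delta mm [-0.1 -0.6  2.1] twist 0.01
[ 0.01742871 -0.02280493 -0.02758679]
```

```bash
python3 -m handwheel '[[0,0,0.5,0],[0,0,0.5,0],[0,0,0,0]]'|grep -v rot
python3 -m handwheel '[[0,0,0.5,0],[0,0,0.4,0],[0,0,0,0]]'|grep -v rot
python3 -c "
from h import *
go(.435,.246,.0095,.158);print(monitor.read_state()['wrist_torque'])"
```

```text
time: 24.45
tcp_pos: [0.4352, 0.2454, 0.0105]
force: [-0.0, 0.1, -1.2]
width: 0.0226
time: 24.7
tcp_pos: [0.4352, 0.2454, 0.0096]
force: [0.1, -0.2, -0.9]
width: 0.0226
t 24.7 pos [0.4352 0.2454 0.0096] yaw 9.06 F [ 0.1 -0.2 -0.9] w 0.0226 q6 1.79
tool delta mm [-0.1 -0.6  0.1] twist 0.01
[ 0.03294283 -0.01538222  0.00225984]
```

```bash
python3 -m handwheel '[[0,0,0.5,0],[0,0,0,0]]'|grep -v rot
python3 -c "
from h import *
print(monitor.read_state()['wrist_torque'])"
python3 -m handwheel '[[0,0,0.5,0],[0,0,0,0]]'|grep -v rot
python3 -c "
from h import *
print(monitor.read_state()['wrist_torque'])"
```

```text
time: 24.87
tcp_pos: [0.4352, 0.2453, 0.0094]
force: [-1.1, -2.1, 3.5]
width: 0.0225
[-0.31036916  0.22556393  0.01560213]
time: 25.03
tcp_pos: [0.4352, 0.2452, 0.0093]
force: [-2.5, -3.3, 10.4]
width: 0.0222
[-0.56055864  0.44357649 -0.00195056]
```

The hook is down on the table. I'll ease off the press, then open.

```bash
python3 -m handwheel '[[0,0,-0.8,0],[0,0,0,0]]'|grep -v rot
python3 -m handwheel '[[0,0,0,0],[0,0,0,0],[0,0,0,0],[0,0,0,0],[0,0,0,0],[0,0,0,0],[0,0,0,0],[0,0,0,0]]' 100 |grep -v rot
python3 -m handwheel '[[0,0,0,0],[0,0,0,0],[0,0,0,0],[0,0,0,0]]' |grep -v rot
```

```text
time: 25.2
tcp_pos: [0.4354, 0.2455, 0.0096]
force: [0.3, -0.6, -0.6]
width: 0.022
time: 25.87
tcp_pos: [0.4352, 0.2454, 0.0095]
force: [0.2, -0.8, -0.0]
width: 0.0702
time: 26.2
tcp_pos: [0.4353, 0.2455, 0.0095]
force: [0.6, 0.2, 0.8]
width: 0.0937
```

Open; lifting straight up and moving back so the cameras can see.

```bash
python3 -m handwheel '[[0,0,-6,0],[0,0,-12,0],[0,0,-20,0],[0,0,-25,0],[0,0,-25,0],[0,0,-25,0],[0,0,-25,0],[0,0,-15,0]]'|grep -v rot
python3 - <<'E'
from fit import *
for n in("side","top","wrist"):
    im=get_image(n);pickle.dump(im,open(f"{n}8.pkl","wb"));save(im,f"pics/{n}8.png")
    if n=="wrist":
        for uv in [(260,182)]: pass
S=pickle.load(open("side8.pkl","rb"))
save(S,"pics/side8c.png",(230,110,330,210),6)
E
```

```text
time: 26.87
tcp_pos: [0.4357, 0.2457, 0.1655]
force: [-0.3, 0.8, 0.5]
width: 0.095
```

View pics/side8.png

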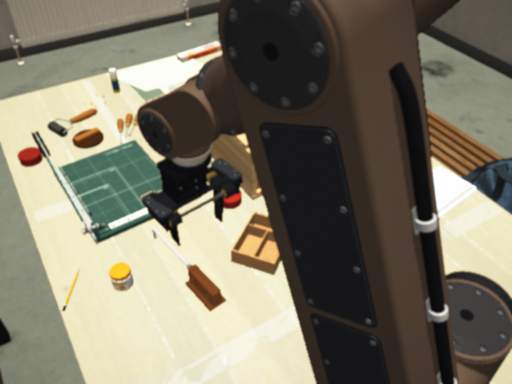

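View pics/top8.png

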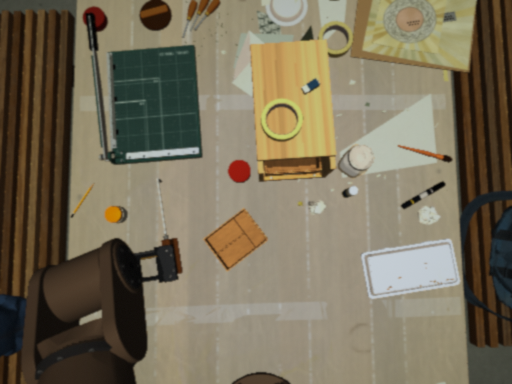

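View pics/wrist8.png

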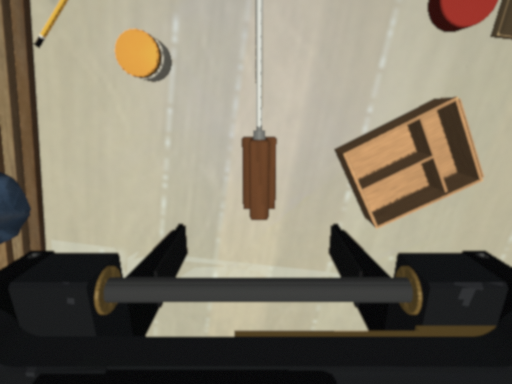

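The hook stands at its old place (side (203,287), tip (154,235)), tin, jar and glue stick are unmoved. I'll swing the arm away for a clear view of the carton.

```bash
python3 -m handwheel '[[0,0,-12,0],[0,10,-12,0],[-1.5,30,0,0],[-1.5,30,0,0],[-1.5,30,0,0],[-1.5,30,0,0],[-1.5,30,0,0],[-1.5,30,0,0]]'|grep -v rot
python3 -m handwheel '[[-1.5,30,0,0],[-1.5,30,0,0],[-1.5,30,0,0],[-1.5,30,0,0],[-1.5,30,0,0],[-16,26,0,0],[-16,26,0,0],[-16,26,0,0]]'|grep -v rot
python3 -m handwheel '[[-16,26,0,0],[-16,26,0,0],[-16,26,0,0],[-16,26,0,0],[-16,26,0,0],[-16,26,0,0],[-16,26,0,0],[-16,26,0,0]]'|grep -v rot
python3 -m handwheel '[[-16,26,0,0],[-16,26,0,0],[-16,26,0,0],[-10,20,0,0],[0,0,0,0]]'|grep -v rot
python3 - <<'E'
from fit import *
for n in("side","top"):
    im=get_image(n);pickle.dump(im,open(f"{n}9.pkl","wb"));save(im,f"pics/{n}9.png")
    save(im,f"pics/{n}9c.png",(230,110,330,200) if n=="side" else (250,150,340,190),8 if n=="top" else 7)
    for l in ("hook_grip","hook_tip","carton_lip","stop","glass_jar","pin_tin","glue_stick"):
        print(n,l,[(np.round(r["location"],1).tolist(),round(r["p"],2)) for r in spot_point(l,im)][:3])
E
```

```text
time: 27.68
tcp_pos: [0.4556, 0.055, 0.1854]
force: [0.6, -0.5, 0.1]
width: 0.0954
time: 28.35
tcp_pos: [0.4362, -0.1785, 0.1852]
force: [-0.4, 0.4, 0.2]
width: 0.0956
time: 29.02
tcp_pos: [0.3425, -0.4039, 0.1852]
force: [-0.4, -0.4, 0.9]
width: 0.0951
time: 29.43
tcp_pos: [0.3001, -0.5118, 0.1846]
force: [-0.3, 0.1, 0.0]
width: 0.095
side hook_grip [([200.6, 286.1], 0.88), ([280.7, 161.3], 0.72), ([279.4, 181.0], 0.2)]
side hook_tip [([155.6, 240.2], 0.64)]
side carton_lip [([273.9, 214.9], 0.96), ([277.6, 164.5], 0.9)]
side stop [([278.8, 181.8], 0.51)]
side glass_jar [([319.1, 163.2], 0.81)]
side pin_tin [([231.5, 206.4], 0.96), ([200.8, 286.6], 0.35)]
side glue_stick [([334.0, 177.2], 0.53)]
top hook_grip [([166.4, 255.2], 0.92)]
top hook_tip [([163.2, 182.1], 0.69)]
top carton_lip [([293.9, 167.7], 0.82), ([258.1, 223.4], 0.62)]
top stop [([292.2, 173.8], 0.55)]
top glass_jar [([354.4, 165.1], 0.92)]
top pin_tin [([242.1, 174.9], 0.58), ([169.7, 255.2], 0.58)]
top glue_stick [([347.6, 193.4], 0.44)]
```

View pics/side9.png

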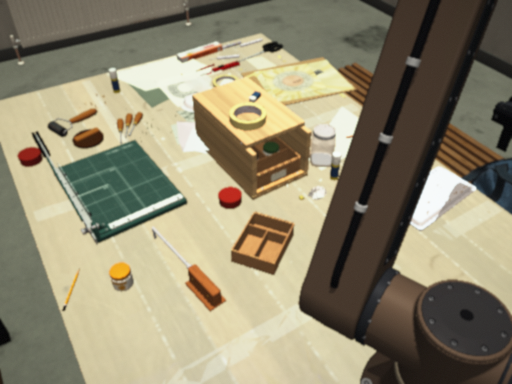

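View pics/side9c.png

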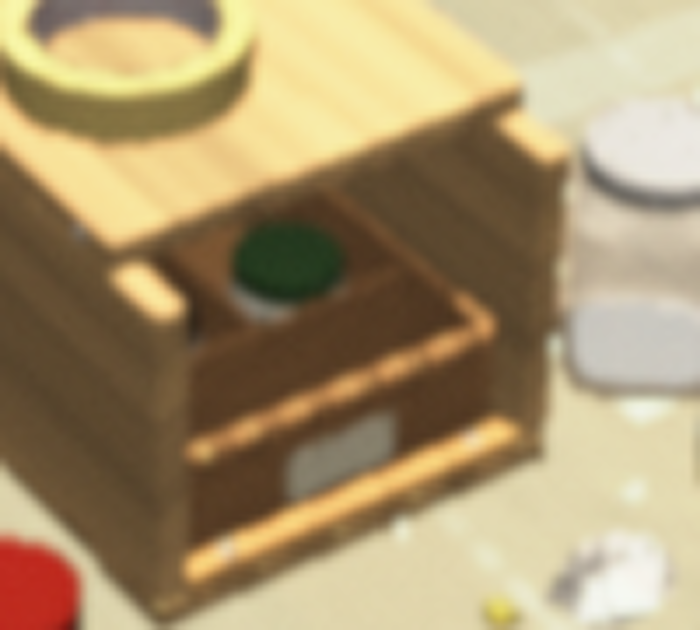

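View pics/top9c.png

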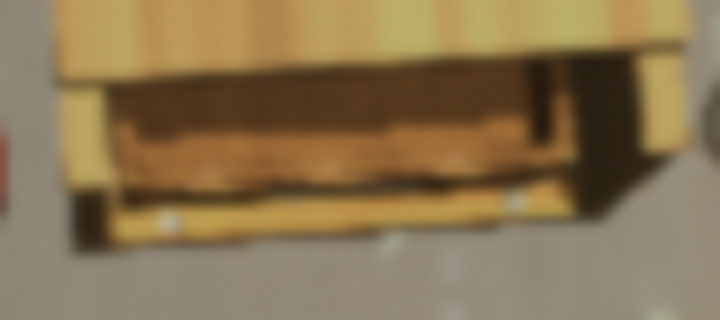

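```bash
python3 - <<'E'
from fit import *
S=pickle.load(open("side9.pkl","rb"));T=pickle.load(open("top9.pkl","rb"))
gs=lambda x,y:(230+x/7,110+y/7); gt=lambda x,y:(250+x/8,150+y/8)
def e(n,im,a,b,z):
    A,B=onz(im,a,z),onz(im,b,z);d=A-B;print(n,A.round(4),B.round(4),"yaw",np.degrees(np.arctan2(-d[0],d[1])).round(2))
e("lip S",S,gs(195,455),gs(490,327),.072)
e("stop S near inner top",S,gs(190,557),gs(512,421),.022)
e("stop S lower",S,gs(190,580),gs(515,437),.012)
e("lip T",T,gt(125,190),gt(575,165),.072)
e("stop T front",T,gt(112,244),gt(578,214),.02)
e("roof T",T,gt(60,80),gt(688,46),.169)
e("roof S",S,gs(118,250),gs(520,93),.169)
w=lambda im,uv,z:onz(im,uv,z).round(4)
print(w(T,(293.9,167.7),.072),w(S,(277.6,164.5),.072))
E
```

```text
lip S [ 0.6535 -0.0223  0.072 ] [ 0.6612 -0.1622  0.072 ] yaw 3.15
stop S near inner top [ 0.6529 -0.0197  0.022 ] [ 0.6571 -0.1736  0.022 ] yaw 1.59
stop S lower [ 0.651  -0.0186  0.012 ] [ 0.6577 -0.1762  0.012 ] yaw 2.46
lip T [ 0.6554 -0.0198  0.072 ] [ 0.6618 -0.1685  0.072 ] yaw 2.47
stop T front [ 0.6442 -0.0152  0.02  ] [ 0.6527 -0.1775  0.02  ] yaw 2.99
roof T [ 6.741e-01 -4.000e-04  1.690e-01] [ 0.6818 -0.1873  0.169 ] yaw 2.37
roof S [0.6668 0.0019 0.169 ] [ 0.6747 -0.1785  0.169 ] yaw 2.52
[ 0.6706 -0.0948  0.072 ] [ 0.664  -0.0908  0.072 ]
```

The carton's lip yaw is 2.5–3.2°, against 2.4–3.0° for most shelf and stop edges. The lip band's front is at x≈0.658, which matches a stop face at about 0.661, so it is home. Handing in.

```bash
python3 -c "
from h import *
go(.3,-.5,.18)
print(workorder.close_job())"
```

```text
t 30.23 pos [ 0.3019 -0.5089  0.1866] yaw 9.06 F [0.1 0.1 0.1] w 0.0951 q6 0.27
tool delta mm [-0.5 -9.1  6.6] twist None
the job is handed in; nothing more can be done
None
```

I dragged the carton home against the stop strip with the hook, kept it pressed there, unhooked, stood the hook back at its old place and handed the job in at 30.2 s.

- **Hooking and drag:** I took the hook by its block and lowered the tip about 30 mm behind the carton's front wall. The carton's drag was about 3 N.
- **Pressing:** I held the pull at about 13 N for about 1 s, roughly 10 N on the strip beyond the drag. The highest pull I read was 16 N, but I only read the force between moves, so a brief peak in between would not have shown.
- **Carton home:** In the last pictures the lip runs at 2.5–3.2°. The shelf and stop edges run at 2.4–3.0°, apart from one blurred stop edge that read 1.6°. The lip band lies at x about 0.658, which fits the stop face at about 0.661.
- **Hook and other things:** In the pictures the hook stands on its foot plate and tip where it was. By eye and by the networks' points, to a few pixels, the jar, tin and glue stick have not moved.
- **Disagreements:** The networks' points are a few mm off from each other, and some reports were false, for example "hook_grip" on the carton. After the pull the tip looked about 1 px low, so the hook may have pitched slightly in the fingers. I set it down onto the table until the plate bore before letting go.

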